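# Fit a socket chisel's handle

### The job

The head of a socket chisel is clamped upright in the small vise. Take its handle, the one with the steel hoop round its butt, from the handle rack, stand it in the socket by its tapered end and let go of it; then take the soft-faced hammer by its head and tap the butt of the handle, firmly but never hard, until the handle goes in no further and is wedged tight. Leave the handle standing straight in the chisel, stand the hammer back on the bench on its face, clear of the vise, and disturb nothing else.

Things in the scene. Friction and masses are not known exactly. Their poses are not given: they have to be found in the camera images.
- handle: Wooden chisel handle with a steel hoop round its butt; 138 mm, 110 g, upright in the rack, taper down. Origin: centre of the taper's small end; z towards the butt. From there up: tapered tenon 44 mm (14.4 mm thick at the tip, 21 at its root); collar 31 mm wide, 8 mm high, which rests on the rack's top, the tenon loose in a hole; grip 28 mm thick; hoop at 116 to 130 mm. Hold it about 95 mm up.
- handle_shoulder (a point): On the handle's axis at the flat shoulder under the collar, 44 mm from the tip; axes as the handle. Let go in the socket, it stops 4 to 18 mm above the socket's mouth; wedged tight, 0.5 to 12 mm above it. That depth differs from chisel to chisel and cannot be seen beforehand; it never touches the rim.
- handle_butt (a point): Centre of the handle's slightly domed butt, 138 mm from the tip; axes as the handle. The hammer taps here. From loose, the push needed rises over some 3 to 6 mm to about 7 to 13 N; then its end beds in the socket and it stops dead. Tight: a tap of 15 N or more no longer moves it. 15 to 25 N at the stop is right, over 35 N spoils the fit. Once tight, friction holds it.
- socket_mouth (a point): Centre of the mouth of the chisel's steel socket, 140 mm above the bench: a round hole opening straight up, 23 mm wide at the rim (29 outside), 50 mm deep, narrowing with the handle's own taper; z up. It guides in a tip that is up to about 3 mm off centre.
- vise: Small grey drill-press vise bolted to the bench, base 180 x 95 mm, jaws 50 mm high with wooden liners, clamping the chisel's blade; origin on the bench under the chisel, whose axis runs straight up from it; x away from the vise's screw handle, z up.
- rack: Wooden handle rack fixed to the bench, 62 (x) x 190 (y) x 56 mm, origin at the centre of its underside; three holes 25 mm wide, 50 mm deep, in a row along its y, 60 mm apart, each with a handle. Fingers that close along the rack's x have room on both sides.
- hammer: Soft-faced hammer standing on one face: head an upright cylinder 36 mm thick, 84 mm tall (white faces, dark steel barrel); wooden shaft 21 mm thick leaving it level, 42 mm up, along x to 215 mm. Origin: centre of the lower face, the one that taps; z up. Hold the head near its top (64 mm up), fingers closing along y, across the shaft. About 420 g.
- hammer_top (a point): Centre of the hammer's upper face, 84 mm above the lower one; axes as the hammer.
- palm_handle: Another handle in the rack, short, with a brass ferrule and a ball-shaped grip 39 mm wide, rising 58 mm above the rack; not wanted. Origin at the foot of its tenon, 44 mm below the rack's top.
- slim_handle: Another handle in the rack, slim (23 mm), without hoop, rising 93 mm above the rack; not wanted. Origin at the foot of its tenon, 44 mm below the rack's top.
- whetstone: Grey whetstone, 70 x 205 x 34 mm, lying flat; origin under its centre. Leave alone.
- nagura: Small dressing stone, 32 x 50 x 26 mm; origin under its centre. Leave alone.
- spray_bottle: Clear spray bottle with a white head, 68 mm in diameter, 180 mm tall; origin under its centre. Leave alone.
- wood_block: Bare wooden block, 60 x 140 x 32 mm; origin under its centre. Leave alone.
- spare_chisel: A complete chisel lying on the bench, 262 mm long along its x, 28 mm thick; origin on the bench under its middle. Leave alone.

How it is judged:
By the outcome, as a careful person would: the job done as asked, in the order asked, and still so for the second after the job is handed in, with the robot touching nothing.
It also fails if it takes over 64 s, if anything falls off the work surface, if the arm or the gripper's body presses on something with over 40 N, if the wrist force passes 120 N, or if a joint passes its speed limit or range.

### The arm

A 7-joint arm with a two-finger parallel gripper is mounted at the origin on the work surface. World frame = base frame: x ahead of the robot, y to its left, z up, the work surface at z = 0. Lengths are in m, angles in rad, forces in N, time in s.
With the tool pointing down it reaches from about 0.4 to 0.925 m from the base axis. Payload 5.6 kg.
Tool frame: the origin (TCP) lies at the very end of the fingers, on their centre line; the grasp point (between the pads) lies manip.grasp_offset behind it (manip.grasp_offset is the distance from the TCP to the grasp point, in m); z points along the fingers, x is the direction in which the jaws open and shut, and the axes are right-handed (so a half turn about z gives the same grasp; the last joint's range is limited). The gripper opens to 85 mm and grips with 20 to 120 N. Pads are 22 mm wide; open, the fingers measure 114 mm over their backs; the gripper's body (76 mm by 85 mm) begins 54 mm behind the grasp point. The pads swing forward as they close: fully open they stand 13 mm farther back than shut.
Start: joints at [-1.214, 0.468, -0.012, 1.603, 0.006, 1.071, -0.056], TCP at [0.253, 0.599, 0.231] pointing down, gripper open.
Joint ranges: [-2.53, 2.53], [-0.31, 2.02], [-1.57, 1.55], [0.28, 2.44], [-1.29, 4.43], [0.15, 1.84], [-2.92, 2.92]. Speed limits (rad/s): [2.57, 2.57, 3.14, 3.14, 3.14, 3.14, 3.14].

### API

Orientations are given as a unit quaternion [w, x, y, z].
In Python, from bench import manip gives the robot as it stands. The module is installed in compiled form; this text tells all that it offers.
- The arm moves only by the tool arm_command, never from a script. Its argument "series" is a list of rows, each a list of 5 numbers: the finger opening in m, from 0 to 0.0854, then the shift along the tool's x, y, z in m, then the turn about the tool's z in rad. In form: [[hand, dx, dy, dz, yaw], ...]. A call has 1 to 5 rows; each row is the pose to reach, as a shift and turn from the pose commanded when the call began, along the tool's axes at that moment; what a row does not reach only later rows make up. A row lasts 1/10 s, in which the tool goes at most 50 mm and 8.59 degrees, less where a joint would pass 70% of its speed; a pose out of reach is approached as far as the arm can. A call with a gripper value outside its range is refused whole. The fingers move at their own pace and stop on an object; "squeeze" is the grip in N (left out, the last holds). Time passes only in rows, so rows that repeat a pose let the fingers close. It gives the time, the measured TCP pose, the force and the opening at its end, in the units of the state.
- manip.get_obs(): the state, without advancing time (a new reading comes with each control period).
- manip.camera(name): name is "scene" or "top"; returns a dict with "color" (400x640x3 uint8, red, green, blue), "depth" (400x640 float32, m along the optical axis (not along the pixel's ray), 0 where there is no reading), "fov_y" (degrees; the focal length in pixels is half the picture's height over the tangent of half this angle, whatever the lens; pixels are square), "cx", "cy" (the principal point, pixels), "k1" (the pictures are not rectified: a ray, as slopes to the right and down, at radius r is drawn at 1 + k1 r^2 times it, then the intrinsics apply), "view" (4x4, takes a point from world to camera coordinates). Camera axes: x right, y up, looking along -z (the intrinsics and any distortion apply to the point x, -y, -z); pixel columns grow to the right and rows downward; lengths in m; the calibration is good to about 2 mm. A picture is of the moment at which its call begins.
- manip.job_done(): hands the job in, once; it reports no verdict.
The state is a dict: "time_s": time; "q": joint angles; "joint_vel": joint speeds; "joint_efforts": joint torques, N m; "position": TCP position; "ee_rot": TCP orientation; "contact_force": force on the tool from outside, world axes, zero at the start; "wrist_torque": the same for the moment, N m; "width": finger opening in m.
Only numpy, scipy, OpenCV 4.12 (cv2) and the standard library are available. Lean on these libraries where they do the work, as an engineer would, in place of code of your own. Each camera call takes 0.05 s, during which the arm holds its last target. There are 200 camera calls.

## Working session

There is one attempt and no reset: what is moved stays moved. The work goes in short steps, Python scripts to look and compute and a tool call to move; the robot and the scene stay as the last step left them, time stands still between calls to the robot, and variables do not carry over. Pictures are saved under pics/ and viewed, about 8 in all and at most 12, crops included, and the job is handed in when it is done.

Besides the shell and the picture viewer there is one more tool, called after "Call:" by a JSON object that holds its "api" and its "payload". arm_command: Moves the arm, as the interface text tells. Its arguments: {"type":"object","properties":{"series":{"type":"array","items":{"type":"array","items":{"type":"number"}}},"squeeze":{"type":"number"}},"required":["series"]}

```bash
mkdir -p pics; cat > h.py <<'E'
import numpy as np, cv2
from bench import manip
def cam(n):
    c=manip.camera(n); f=200/np.tan(np.radians(c['fov_y'])/2)
    c['f']=f; c['K']=np.array([[f,0,c['cx']],[0,f,c['cy']],[0,0,1]]); c['D']=np.array([c['k1'],0,0,0,0.])
    c['V']=np.array(c['view']); return c
def slopes(c,uv):
    return cv2.undistortPoints(np.array(uv,float).reshape(-1,1,2),c['K'],c['D']).reshape(-1,2)
def rays(c,uv):
    s=slopes(c,uv); d=np.c_[s[:,0],-s[:,1],-np.ones(len(s))]
    R=c['V'][:3,:3]; return -R.T@c['V'][:3,3], d@R
def onplane(c,uv,z):
    o,d=rays(c,uv); return o+d*((z-o[2])/d[:,2])[:,None]
def cloud(c):
    v,u=np.mgrid[0:400,0:640]; o,d=rays(c,np.c_[u.ravel(),v.ravel()])
    return (o+d*c['depth'].reshape(-1,1)).reshape(400,640,3)
def proj(c,P):
    P=np.atleast_2d(P)@c['V'][:3,:3].T+c['V'][:3,3]
    return cv2.projectPoints(P*[1,-1,-1],np.zeros(3),np.zeros(3),c['K'],c['D'])[0].reshape(-1,2)
def save(c,n): cv2.imwrite('pics/'+n+'.png',c['color'][:,:,::-1])
E
python3 - <<'E'
from h import *
for n in('top','scene'):
    c=cam(n); save(c,n+'0'); print(n,c['fov_y'],c['cx'],c['cy'],c['k1'],(-c['V'][:3,:3].T@c['V'][:3,3]).round(3),c['V'][2,:3].round(2))
o=manip.get_obs(); print({k:np.round(v,3) for k,v in o.items()}, manip.grasp_offset)
E
```

```text
top 47.24699419902237 317.15551961661413 195.9591166413272 -0.027769893315978792 [3.600e-01 1.000e-03 1.158e+00] [-0.19 -0.    0.98]
scene 50.68138781788932 319.4614851251879 199.1246361477198 -0.018142645416682264 [ 1.023 -0.478  0.85 ] [ 0.47 -0.48  0.74]
{'time_s': np.float64(0.1), 'q': array([-1.214,  0.468, -0.012,  1.604,  0.006,  1.071, -0.056]), 'joint_vel': array([ 0.   , -0.002, -0.   , -0.003,  0.001, -0.001,  0.001]), 'joint_efforts': array([ 1.0000e-03, -5.3352e+01,  2.2000e-02, -2.5197e+01,  1.1000e-02,
        4.0000e-03,  0.0000e+00]), 'position': array([0.253, 0.598, 0.23 ]), 'ee_rot': array([ 0.001,  0.833,  0.553, -0.001]), 'contact_force': array([ 0.398, -0.199,  0.315]), 'wrist_torque': array([ 0.058,  0.023, -0.023]), 'width': np.float64(0.086)} 0.0187
```

View pics/top0.png

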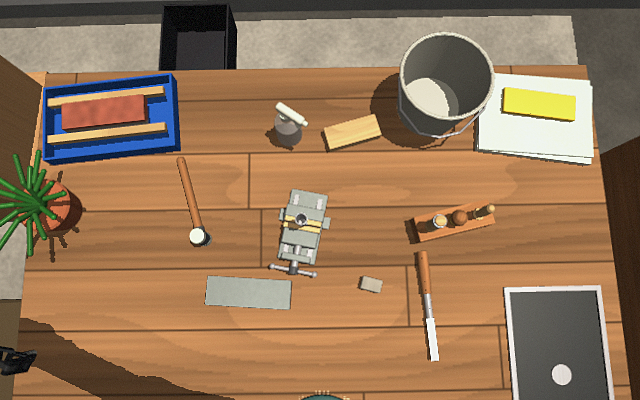

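View pics/scene0.png

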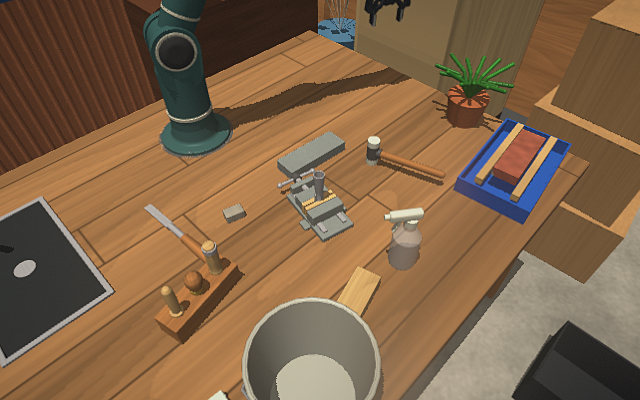

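The top view shows the hammer head at about (197,237), the socket at (301,219), and the rack from (414,235) to (493,212). The hooped handle is the left one at (439,222). In the scene view, its butt is at about (209,246), the socket at (320,176) and the hammer head at (373,143). Next I'll zoom in on these.

```bash
python3 - <<'E'
from h import *
t=cam('top');s=cam('scene')
def crop(c,u,v,n=33): return cv2.resize(c['color'][v-n:v+n,u-n:u+n,::-1],(264,264),interpolation=cv2.INTER_NEAREST)
m=np.vstack([np.hstack([crop(t,197,225),crop(t,301,222),crop(t,450,215)]),np.hstack([crop(s,375,150),crop(s,320,185),crop(s,205,262)])])
cv2.imwrite('pics/m1.png',m)
for n,uv,z in(('ham',(197,237),.084),('sock',(301,219),.14),('butt',(439,222),.15),('slim',(490,209),.149),('rackL',(414,241),.0),('rackR',(495,222),.0)): 
  print(n,onplane(t,[uv],z).round(4))
for n,uv,z in(('ham',(373,140),.084),('sock',(320,174),.14),('butt',(209,245),.15)):
  print(n,onplane(s,[uv],z).round(4))
E
```

```text
ham [[0.4786 0.2869 0.084 ]]
sock [[0.5092 0.0389 0.14  ]]
butt [[ 0.4957 -0.2683  0.15  ]]
slim [[ 0.5232 -0.3853  0.149 ]]
rackL [[ 0.4686 -0.2417  0.    ]]
rackR [[ 0.5134 -0.4523  0.    ]]
ham [[0.4806 0.286  0.084 ]]
sock [[0.5113 0.0423 0.14  ]]
butt [[ 0.5032 -0.2723  0.15  ]]
```

View pics/m1.png

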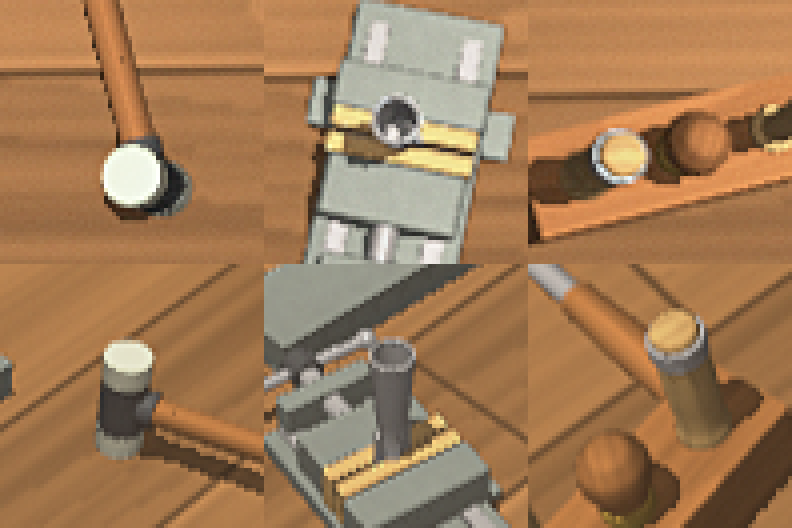

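The crops confirm it. The hooped butt is at top (439.7,221), the socket rim at top (301,219) and scene (318.7,174.5), and the hammer face at top (197,235.4) and scene (373.7,140). I'll refine these with depth masks and ellipse centres.

```bash
python3 - <<'E'
from h import *
for n in('top','scene'):
    c=cam(n); P=cloud(c)
    for nm,x,y,z in(('ham',.479,.287,.084),('sock',.510,.040,.14),('butt',.498,-.27,.148)):
        m=((abs(P[...,2]-z)<.007)&(np.hypot(P[...,0]-x,P[...,1]-y)<.03)).astype(np.uint8)
        k,_=cv2.findContours(m,cv2.RETR_EXTERNAL,cv2.CHAIN_APPROX_NONE); k=max(k,key=cv2.contourArea)
        e=cv2.fitEllipse(cv2.convexHull(k)); Q=P[m>0]
        print(n,nm,np.round(e[0],1),np.round(e[1],1),'ray',onplane(c,[e[0]],z)[0].round(4),'cloud mid',((Q.max(0)+Q.min(0))/2).round(4),np.median(Q[:,2]).round(4),len(Q))
    if n=='top':
        for nm,m in(('shaft',(abs(P[...,2]-.05)<.006)&(abs(P[...,1]-.31)<.06)&(P[...,0]>.51)&(P[...,0]<.72)),
            ('rack',(abs(P[...,2]-.056)<.005)&(abs(P[...,0]-.51)<.08)&(abs(P[...,1]+.34)<.13))):
            Q=P[m][:,:2].astype(np.float32); r=cv2.minAreaRect(Q); l=cv2.fitLine(Q,cv2.DIST_HUBER,0,.01,.01).ravel()
            print(nm,len(Q),np.round(r[0],4),np.round(r[1],4),r[2],'line',l.round(4),np.degrees(np.arctan2(l[1],l[0])))
E
```

```text
top ham [196.7 235.1] [14.4 15.6] ray [0.4831 0.2876 0.084 ] cloud mid [0.4835 0.2883 0.0833] 0.084 184
top sock [301.  218.1] [12.6 12.6] ray [0.5113 0.039  0.14  ] cloud mid [0.5115 0.039  0.1387] 0.1384 56
top butt [439.2 220.2] [13.1 13.3] ray [ 0.5001 -0.2695  0.148 ] cloud mid [ 0.5003 -0.2716  0.1477] 0.1477 131
shaft 581 [0.6155 0.3272] [0.2232 0.0223] 16.95453453063965 line [0.9546 0.298  0.597  0.3213] 17.337976
rack 1277 [ 0.5145 -0.3304] [0.0626 0.1921] 12.546303749084473 line [ 0.1177 -0.9931  0.5083 -0.3419] -83.24331
scene ham [373.8 140.9] [ 9.6 12.3] ray [0.4848 0.2844 0.084 ] cloud mid [0.4832 0.2871 0.0825] 0.0835 97
scene sock [318.4 175.3] [ 9.8 11.7] ray [0.5119 0.0364 0.14  ] cloud mid [0.5092 0.0381 0.1381] 0.1383 67
scene butt [208.1 246.8] [11.8 14.9] ray [ 0.5042 -0.2758  0.148 ] cloud mid [ 0.501  -0.2742  0.1464] 0.147 138
```

```bash
cat >> h.py <<'E'
from scipy.spatial.transform import Rotation as Ro
def to(*targets):
    o=manip.get_obs(); w,x,y,z=o['ee_rot']; R=Ro.from_quat([x,y,z,w]); ax=R.as_matrix()[:,0]
    a=np.degrees(np.arctan2(ax[1],ax[0]))
    print('t',round(o['time_s'],2),'pos',np.round(o['position'],4),'xang',round(a,1),'tilt',np.round(R.as_matrix()[:2,2],4),'F',np.round(o['contact_force'],1),'w',round(o['width'],4),'q',np.round(o['q'],2))
    for t in targets:
        d=R.inv().apply(np.array(t[:3])-o['position'])
        yaw=(-(t[3]-a)+90)%180-90 if len(t)>3 else 0
        print(t,'->',d.round(4),'yaw',round(np.radians(yaw),3))
E
python3 -c "
from h import *
to((.50,.2,.27,12.5),(.5015,-.272,.25,12.5))"
```

```text
t 0.3 pos [0.253  0.5985 0.2309] xang 67.1 tilt [-0.0002 -0.0006] F [ 1.  -0.7  0.2] w 0.0853 q [-1.21  0.47 -0.01  1.6   0.01  1.07 -0.06]
(0.5, 0.2, 0.27, 12.5) -> [-0.271   0.3827 -0.0389] yaw 0.953
(0.5015, -0.272, 0.25, 12.5) -> [-0.7051  0.5678 -0.0186] yaw 0.953
```

Call:
{"api": "arm_command", "payload": {"series": [[0.085, -0.27, 0.383, -0.039, 0.953], [0.085, -0.27, 0.383, -0.039, 0.953], [0.085, -0.27, 0.383, -0.039, 0.953], [0.085, -0.27, 0.383, -0.039, 0.953], [0.085, -0.27, 0.383, -0.039, 0.953]]}}

```text
time_s: 0.8
position: [0.3855, 0.3854, 0.2524]
ee_rot: [-0.0, 0.979, 0.206, 0.0]
contact_force: [0.9, 0.2, 0.4]
width: 0.0849
```

```bash
python3 -c "
from h import *
to((.50,.2,.27,12.5),(.5015,-.272,.25,12.5))"
```

```text
t 0.8 pos [0.3855 0.3854 0.2524] xang 23.8 tilt [0.0002 0.0005] F [0.9 0.2 0.4] w 0.0849 q [-1.02  0.27  0.21  1.85 -0.06  1.03 -0.37]
(0.5, 0.2, 0.27, 12.5) -> [ 0.0301  0.2159 -0.0177] yaw 0.197
(0.5015, -0.272, 0.25, 12.5) -> [-0.1588  0.6484  0.0021] yaw 0.197
```

Call:
{"api": "arm_command", "payload": {"series": [[0.085, 0.03, 0.216, -0.018, 0.197], [0.085, 0.03, 0.216, -0.018, 0.197], [0.085, 0.03, 0.216, -0.018, 0.197], [0.085, 0.03, 0.216, -0.018, 0.197], [0.085, 0.03, 0.216, -0.018, 0.197]]}}

```text
time_s: 1.3
position: [0.5031, 0.1969, 0.271]
ee_rot: [0.001, 0.994, 0.108, 0.001]
contact_force: [0.4, 0.5, -0.4]
width: 0.0848
```

Call:
{"api": "arm_command", "payload": {"series": [[0.085, -0.1, 0.46, 0.02, 0], [0.085, -0.1, 0.46, 0.02, 0], [0.085, -0.1, 0.46, 0.02, 0], [0.085, -0.1, 0.46, 0.02, 0], [0.085, -0.1, 0.46, 0.02, 0]]}}

```text
time_s: 1.8
position: [0.5026, -0.0492, 0.2597]
ee_rot: [-0.0, 0.994, 0.112, 0.0]
contact_force: [0.4, -0.3, 0.8]
width: 0.0851
```

```bash
python3 -c "
from h import *
to((.5015,-.272,.25,12.5))"
```

```text
t 1.8 pos [ 0.5026 -0.0492  0.2597] xang 12.8 tilt [0.0009 0.0005] F [ 0.4 -0.3  0.8] w 0.0851 q [-0.42  0.19  0.52  1.95 -0.11  1.03  0.37]
(0.5015, -0.272, 0.25, 12.5) -> [-0.0506  0.2169  0.0096] yaw 0.006
```

Call:
{"api": "arm_command", "payload": {"series": [[0.085, -0.05, 0.217, 0.01, 0], [0.085, -0.05, 0.217, 0.01, 0], [0.085, -0.05, 0.217, 0.01, 0], [0.085, -0.05, 0.217, 0.01, 0], [0.085, -0.05, 0.217, 0.01, 0]]}}

```text
time_s: 2.3
position: [0.5008, -0.2753, 0.2497]
ee_rot: [0.001, 0.994, 0.109, -0.0]
contact_force: [-0.4, -0.1, 0.5]
width: 0.0852
```

Call:
{"api": "arm_command", "payload": {"series": [[0.085, 0, 0, 0, 0], [0.085, 0, 0, 0, 0]]}}

```text
time_s: 2.5
position: [0.5021, -0.27, 0.2492]
ee_rot: [-0.0, 0.994, 0.111, -0.0]
contact_force: [-1.6, 0.5, 0.0]
width: 0.0853
```

```bash
python3 - <<'E'
from h import *
to((.501,-.272,.088,12.5))
c=cam('scene'); P=cloud(c); m=((abs(P[...,2]-.13)<.022)&(np.hypot(P[...,0]-.501,P[...,1]+.272)<.03))
Q=P[m]; print(len(Q),((Q.max(0)+Q.min(0))/2).round(4))
t=cam('top'); 
a=cv2.resize(c['color'][170:330,110:320,::-1],None,fx=2.5,fy=2.5); cv2.imwrite('pics/a.png',a)
E
```

```text
t 2.5 pos [ 0.5021 -0.27    0.2492] xang 12.8 tilt [-0.0004  0.0005] F [-1.6  0.5  0. ] w 0.0853 q [-0.06  0.34  0.62  1.82 -0.23  1.05  0.87]
(0.501, -0.272, 0.088, 12.5) -> [-0.0014  0.0018  0.1612] yaw 0.005
273 [ 0.5028 -0.274   0.1298]
```

View pics/a.png

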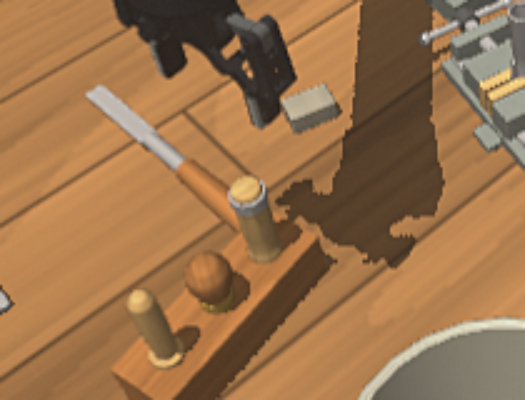

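The gripper is over the hooped handle (crop (247,190)) with its jaws straddling across the rack, so I'll go down and grasp.

Call:
{"api": "arm_command", "payload": {"series": [[0.085, -0.001, 0.002, 0.04, 0], [0.085, -0.001, 0.002, 0.08, 0], [0.085, -0.001, 0.002, 0.12, 0], [0.085, -0.001, 0.002, 0.145, 0], [0.085, -0.001, 0.002, 0.161, 0]]}}

```text
time_s: 3.1
position: [0.5014, -0.2699, 0.0864]
ee_rot: [-0.001, 0.994, 0.113, -0.001]
contact_force: [-0.0, 0.3, 0.5]
width: 0.0849
```

Call:
{"api": "arm_command", "payload": {"series": [[0.085, 0, 0, 0, 0], [0.04, 0, 0, 0, 0], [0.04, 0, 0, 0, 0], [0.04, 0, 0, 0, 0], [0.04, 0, 0, 0, 0]], "squeeze": 40}}

```text
time_s: 3.6
position: [0.5024, -0.2724, 0.0894]
ee_rot: [0.0, 0.994, 0.112, 0.001]
contact_force: [-0.1, -0.8, -0.7]
width: 0.0398
```

Call:
{"api": "arm_command", "payload": {"series": [[0.034, 0, 0, 0, 0], [0.032, 0, 0, 0, 0], [0.03, 0, 0, 0, 0], [0.028, 0, 0, 0, 0], [0.02, 0, 0, 0, 0]]}}

```text
time_s: 4.1
position: [0.5015, -0.2724, 0.0885]
ee_rot: [-0.0, 0.994, 0.112, -0.0]
contact_force: [-1.2, -0.3, 3.2]
width: 0.0274
```

```bash
python3 -c "
from h import *
to((.501,-.272,.088,12.5))"
```

```text
t 4.1 pos [ 0.5015 -0.2724  0.0885] xang 12.8 tilt [-0.0003  0.0001] F [-1.2 -0.3  3.2] w 0.0274 q [ 0.04  0.56  0.51  1.93 -0.4   0.75  1.01]
(0.501, -0.272, 0.088, 12.5) -> [-0.0004 -0.0005  0.0005] yaw 0.006
```

Call:
{"api": "arm_command", "payload": {"series": [[0.02, 0, 0, -0.02, 0], [0.02, 0, 0, -0.05, 0], [0.02, 0, 0, -0.09, 0], [0.02, 0, 0, -0.135, 0], [0.02, 0, 0, -0.18, 0]], "squeeze": 60}}

```text
time_s: 4.6
position: [0.5014, -0.272, 0.2696]
ee_rot: [-0.0, 0.994, 0.112, -0.0]
contact_force: [1.2, -0.3, -1.0]
width: 0.0274
```

Call:
{"api": "arm_command", "payload": {"series": [[0.02, 0, 0, 0, 0], [0.02, 0, 0, 0, 0]]}}

```text
time_s: 4.8
position: [0.5022, -0.2721, 0.2691]
ee_rot: [0.0, 0.994, 0.112, 0.001]
contact_force: [-0.0, 0.5, -2.4]
width: 0.0272
```

```bash
python3 -c "
from h import *
to((.502,-.05,.262,12.5),(.511,.0385,.262,12.5))"
```

```text
t 4.8 pos [ 0.5022 -0.2721  0.2691] xang 12.9 tilt [0.0022 0.0001] F [-0.   0.5 -2.4] w 0.0272 q [-0.07  0.33  0.64  1.79 -0.22  1.09  0.87]
(0.502, -0.05, 0.262, 12.5) -> [ 0.0492 -0.2166  0.0071] yaw 0.006
(0.511, 0.0385, 0.262, 12.5) -> [ 0.0777 -0.3008  0.0071] yaw 0.006
```

Call:
{"api": "arm_command", "payload": {"series": [[0.02, 0.005, -0.02, 0, 0], [0.02, 0.014, -0.055, 0, 0], [0.02, 0.024, -0.095, 0, 0], [0.02, 0.035, -0.135, 0, 0], [0.02, 0.045, -0.175, 0, 0]]}}

```text
time_s: 5.3
position: [0.5055, -0.0896, 0.2664]
ee_rot: [-0.0, 0.994, 0.112, -0.002]
contact_force: [2.2, -0.2, -1.3]
width: 0.0273
```

Call:
{"api": "arm_command", "payload": {"series": [[0.02, 0.01, -0.04, 0, 0], [0.02, 0.02, -0.075, 0, 0], [0.02, 0.028, -0.105, 0, 0], [0.02, 0.031, -0.12, 0, 0], [0.02, 0.0325, -0.1255, 0, 0]]}}

```text
time_s: 5.8
position: [0.5093, 0.0402, 0.2664]
ee_rot: [0.0, 0.994, 0.114, -0.002]
contact_force: [-0.4, -0.4, -1.1]
width: 0.0272
```

Call:
{"api": "arm_command", "payload": {"series": [[0.02, 0, 0, 0, 0], [0.02, 0, 0, 0, 0], [0.02, 0, 0, 0, 0]]}}

```text
time_s: 6.1
position: [0.5104, 0.0365, 0.2681]
ee_rot: [0.0, 0.994, 0.111, -0.0]
contact_force: [0.1, -1.0, -0.9]
width: 0.0268
```

```bash
python3 - <<'E'
from h import *
to((.511,.0385,.262,12.5))
ims=[]
for n,(u0,v0) in(('top',(240,150)),('scene',(260,60))):
    c=cam(n); P=cloud(c)
    ims.append(cv2.resize(c['color'][v0:v0+140,u0:u0+120,::-1],None,fx=3.3,fy=3.3,interpolation=cv2.INTER_CUBIC))
    if n=='scene':
        for z0 in np.arange(.15,.32,.012):
            Q=P[(abs(P[...,2]-z0)<.006)&(np.hypot(P[...,0]-.511,P[...,1]-.0385)<.05)]
            if len(Q): print(round(z0,3),len(Q),Q.mean(0).round(4),Q.min(0).round(4),Q.max(0).round(4))
        print('tip px',proj(c,[[.511,.0385,.186],[.511,.0385,.14]]).round(1))
cv2.imwrite('pics/b.png',np.hstack(ims))
E
```

```text
t 6.1 pos [0.5104 0.0365 0.2681] xang 12.7 tilt [-0.0005 -0.0005] F [ 0.1 -1.  -0.9] w 0.0268 q [-0.56  0.2   0.48  1.92 -0.1   1.05  0.19]
(0.511, 0.0385, 0.262, 12.5) -> [ 0.001  -0.0019  0.0061] yaw 0.003
0.186 3 [0.513  0.0339 0.1909] [0.5095 0.0309 0.1903] [0.515  0.0384 0.1916]
0.198 19 [0.5137 0.0313 0.1985] [0.5086 0.027  0.1942] [0.5184 0.0368 0.2039]
0.21 28 [0.5141 0.0314 0.2102] [0.5048 0.0269 0.2041] [0.5191 0.0412 0.2156]
0.222 28 [0.5148 0.0303 0.2218] [0.5062 0.0255 0.2169] [0.5197 0.0382 0.2276]
0.234 32 [0.5179 0.0289 0.2361] [0.5019 0.019  0.2281] [0.5255 0.0442 0.24  ]
0.246 64 [0.5166 0.0285 0.2457] [0.4997 0.0196 0.2405] [0.5249 0.0463 0.2516]
0.258 47 [0.5174 0.0284 0.2578] [0.5055 0.022  0.2524] [0.5239 0.0411 0.2634]
0.27 54 [0.5168 0.0267 0.2711] [0.4947 0.0202 0.2641] [0.5329 0.0396 0.2759]
0.282 104 [0.5174 0.0287 0.2821] [0.4856 0.0195 0.2763] [0.5385 0.0504 0.2879]
0.294 108 [0.5178 0.0289 0.2939] [0.4856 0.0201 0.288 ] [0.539  0.0492 0.2999]
0.306 92 [0.5159 0.0269 0.3054] [0.487  0.0185 0.3001] [0.5398 0.0456 0.312 ]
0.318 221 [0.5142 0.0281 0.319 ] [0.4618 0.0129 0.3121] [0.5581 0.0555 0.324 ]
tip px [[318.8 160.5]
 [318.8 174.7]]
```

View pics/b.png

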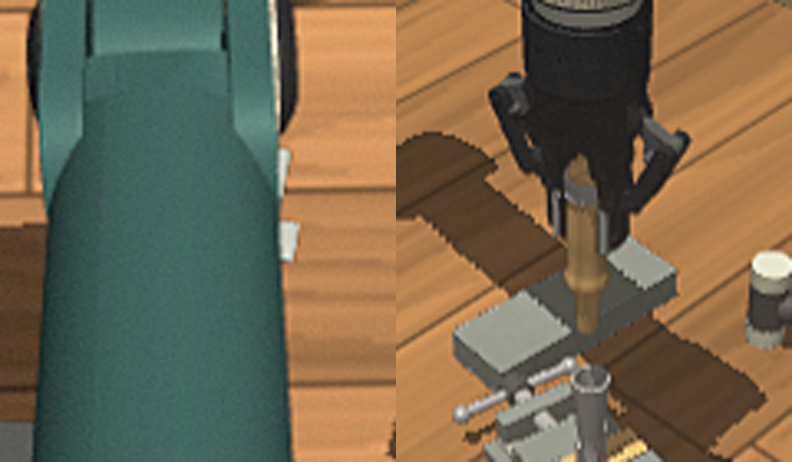

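The scene crop shows the handle held upright with its tip at about (318,159), just above the socket mouth at (319.4,174). The tip is 1 to 2 mm off to the -y side, which matches the measured pose. I'll correct that and check tip and lean numerically.

Call:
{"api": "arm_command", "payload": {"series": [[0.02, 0.001, -0.002, 0.01, 0], [0.02, 0.001, -0.002, 0.02, 0], [0.02, 0.001, -0.002, 0.02, 0]]}}

```text
time_s: 6.5
position: [0.5098, 0.04, 0.2465]
ee_rot: [0.0, 0.994, 0.112, -0.002]
contact_force: [0.3, 0.1, -0.9]
width: 0.027
```

```bash
python3 - <<'E'
from h import *
to((.511,.0385,.24,12.5))
c=cam('scene'); P=cloud(c); hsv=cv2.cvtColor(c['color'],cv2.COLOR_RGB2HSV)
near=np.hypot(P[...,0]-.511,P[...,1]-.0385)<.024
ax=proj(c,np.c_[np.full(60,.511),np.full(60,.0385),np.linspace(.13,.31,60)])
for z in np.arange(.12,.30,.01):
    u,v=proj(c,[[.511,.0385,z]])[0]; r=int(round(v)); cols=np.where(near[r]&(hsv[r,:,1]>90))[0] if z>.165 else np.where(near[r])[0]
    cols=cols[abs(cols-u)<12]
    if len(cols): print(round(z,3),r,'axis',u.round(1),'seen mid',(cols.min()+cols.max())/2,len(cols))
E
```

```text
t 6.5 pos [0.5098 0.04   0.2465] xang 12.8 tilt [-0.0035 -0.0009] F [ 0.3  0.1 -0.9] w 0.027 q [-0.56  0.22  0.48  1.95 -0.12  1.01  0.2 ]
(0.511, 0.0385, 0.24, 12.5) -> [0.0008 0.0017 0.0065] yaw 0.006
0.12 181 axis 318.8 seen mid 318.5 10
0.13 178 axis 318.8 seen mid 319.0 11
0.14 175 axis 318.8 seen mid 318.5 12
0.15 172 axis 318.8 seen mid 318.5 10
0.17 166 axis 318.8 seen mid 318.5 4
0.18 162 axis 318.8 seen mid 318.5 6
0.19 159 axis 318.8 seen mid 318.0 7
0.2 156 axis 318.8 seen mid 318.5 8
0.21 153 axis 318.8 seen mid 318.0 11
0.22 149 axis 318.8 seen mid 318.0 13
0.23 146 axis 318.8 seen mid 318.5 12
0.24 143 axis 318.8 seen mid 317.0 9
0.25 139 axis 318.8 seen mid 316.0 10
0.26 136 axis 318.8 seen mid 316.5 10
0.27 132 axis 318.8 seen mid 316.5 10
0.28 128 axis 318.8 seen mid 312.5 2
```

Tip and socket line up within 0.5 px, so I'll lower it in.

Call:
{"api": "arm_command", "payload": {"series": [[0.02, 0.0005, 0.001, 0.012, 0], [0.02, 0.0005, 0.001, 0.024, 0], [0.02, 0.0005, 0.001, 0.034, 0], [0.02, 0.0005, 0.001, 0.042, 0], [0.02, 0.0005, 0.001, 0.047, 0]]}}

```text
time_s: 7.05
position: [0.5114, 0.0392, 0.2003]
ee_rot: [0.0, 0.994, 0.112, -0.001]
contact_force: [0.2, -0.4, -0.5]
width: 0.0273
```

Call:
{"api": "arm_command", "payload": {"series": [[0.02, 0, 0, 0.002, 0], [0.02, 0, 0, 0.004, 0], [0.02, 0, 0, 0.004, 0]]}}

```text
time_s: 7.35
position: [0.5119, 0.0392, 0.1975]
ee_rot: [-0.0, 0.994, 0.112, 0.0]
contact_force: [-0.4, -1.2, -0.5]
width: 0.027
```

Call:
{"api": "arm_command", "payload": {"series": [[0.02, 0, 0, 0.002, 0], [0.02, 0, 0, 0.003, 0], [0.02, 0, 0, 0.003, 0]]}}

```text
time_s: 7.65
position: [0.5117, 0.0394, 0.1944]
ee_rot: [-0.0, 0.994, 0.112, -0.0]
contact_force: [-0.5, 0.9, -0.6]
width: 0.027
```

Call:
{"api": "arm_command", "payload": {"series": [[0.02, 0, 0, 0.002, 0], [0.02, 0, 0, 0.004, 0], [0.02, 0, 0, 0.004, 0]]}}

```text
time_s: 7.95
position: [0.5115, 0.0393, 0.1901]
ee_rot: [-0.0, 0.994, 0.112, -0.0]
contact_force: [-0.7, 0.1, -1.9]
width: 0.0271
```

Call:
{"api": "arm_command", "payload": {"series": [[0.02, 0, 0, 0.001, 0], [0.02, 0, 0, 0.002, 0], [0.02, 0, 0, 0.002, 0]]}}

```text
time_s: 8.25
position: [0.5115, 0.0393, 0.1882]
ee_rot: [-0.0, 0.994, 0.112, -0.0]
contact_force: [-1.1, 0.7, -0.7]
width: 0.0273
```

Call:
{"api": "arm_command", "payload": {"series": [[0.02, 0, 0, 0.001, 0], [0.02, 0, 0, 0.002, 0], [0.02, 0, 0, 0.002, 0]]}}

```text
time_s: 8.55
position: [0.5115, 0.0393, 0.1862]
ee_rot: [-0.0, 0.994, 0.112, -0.0]
contact_force: [-1.4, 0.3, -0.7]
width: 0.0271
```

Call:
{"api": "arm_command", "payload": {"series": [[0.02, 0, 0, 0.001, 0], [0.02, 0, 0, 0.002, 0], [0.02, 0, 0, 0.002, 0]]}}

```text
time_s: 8.85
position: [0.5115, 0.0393, 0.1842]
ee_rot: [-0.0, 0.994, 0.112, -0.0]
contact_force: [-2.9, 1.3, 0.0]
width: 0.0272
```

Call:
{"api": "arm_command", "payload": {"series": [[0.02, 0, 0, 0.001, 0], [0.02, 0, 0, 0.0015, 0], [0.02, 0, 0, 0.0015, 0]]}}

```text
time_s: 9.15
position: [0.5116, 0.0393, 0.1828]
ee_rot: [-0.0, 0.994, 0.112, -0.0]
contact_force: [-3.6, 0.3, 1.4]
width: 0.0272
```

Call:
{"api": "arm_command", "payload": {"series": [[0.02, 0, 0, 0.001, 0], [0.02, 0, 0, 0.0015, 0], [0.02, 0, 0, 0.0015, 0]]}}

```text
time_s: 9.45
position: [0.5115, 0.0393, 0.1813]
ee_rot: [-0.0, 0.994, 0.112, -0.0]
contact_force: [-4.7, 1.6, 1.8]
width: 0.0272
```

Call:
{"api": "arm_command", "payload": {"series": [[0.02, -0.0007, 0.0001, 0, 0], [0.02, -0.0007, 0.0001, 0, 0]]}}

```text
time_s: 9.65
position: [0.5113, 0.0392, 0.1813]
ee_rot: [-0.0, 0.994, 0.112, 0.0]
contact_force: [-4.4, 2.3, -0.3]
width: 0.0268
```

Call:
{"api": "arm_command", "payload": {"series": [[0.02, 0, 0, 0.001, 0], [0.02, 0, 0, 0.001, 0]]}}

```text
time_s: 9.85
position: [0.5113, 0.0391, 0.1804]
ee_rot: [-0.0, 0.994, 0.112, 0.0]
contact_force: [-3.1, 1.8, 0.9]
width: 0.0272
```

Call:
{"api": "arm_command", "payload": {"series": [[0.02, -0.0008, -0.0005, 0, 0], [0.02, -0.0008, -0.0005, 0, 0], [0.02, -0.0008, -0.0005, 0, 0]]}}

```text
time_s: 10.15
position: [0.5108, 0.0393, 0.1805]
ee_rot: [0.0, 0.994, 0.112, 0.001]
contact_force: [-1.9, 1.8, -1.4]
width: 0.0272
```

Call:
{"api": "arm_command", "payload": {"series": [[0.02, 0, 0, 0.001, 0], [0.02, 0, 0, 0.002, 0], [0.02, 0, 0, 0.002, 0]]}}

```text
time_s: 10.45
position: [0.5107, 0.0393, 0.1786]
ee_rot: [-0.0, 0.994, 0.112, 0.0]
contact_force: [-1.5, 1.3, 1.4]
width: 0.0275
```

Contact is light and nearly vertical, so I'll release and lift clear.

Call:
{"api": "arm_command", "payload": {"series": [[0.03, 0, 0, 0, 0], [0.04, 0, 0, 0, 0], [0.06, 0, 0, 0, 0], [0.085, 0, 0, 0, 0], [0.085, 0, 0, 0, 0]]}}

```text
time_s: 10.95
position: [0.5103, 0.0392, 0.1784]
ee_rot: [0.0, 0.994, 0.112, 0.0]
contact_force: [-0.4, -0.2, -1.0]
width: 0.0811
```

Call:
{"api": "arm_command", "payload": {"series": [[0.085, 0, 0, 0, 0], [0.085, 0, 0, -0.02, 0], [0.085, 0, 0, -0.05, 0], [0.085, 0, 0, -0.09, 0], [0.085, 0, 0, -0.13, 0]]}}

```text
time_s: 11.45
position: [0.5099, 0.0391, 0.3096]
ee_rot: [0.0, 0.994, 0.112, -0.0]
contact_force: [1.3, 0.1, -0.5]
width: 0.0849
```

Call:
{"api": "arm_command", "payload": {"series": [[0.085, 0, -0.04, 0, 0], [0.085, 0, -0.08, 0, 0], [0.085, 0, -0.13, 0, 0], [0.085, 0, -0.17, 0, 0], [0.085, 0, -0.2, 0, 0]]}}

```text
time_s: 11.95
position: [0.4646, 0.2372, 0.3085]
ee_rot: [-0.0, 0.994, 0.113, 0.0]
contact_force: [0.7, 0.9, -0.5]
width: 0.0851
```

```bash
python3 - <<'E'
from h import *
to((.4835,.2875,.2,107))
ims=[]
for n,(u0,v0) in(('top',(240,140)),('scene',(260,80))):
    c=cam(n); P=cloud(c)
    ims.append(cv2.resize(c['color'][v0:v0+140,u0:u0+120,::-1],None,fx=3.3,fy=3.3,interpolation=cv2.INTER_CUBIC))
    Q=P[(abs(P[...,2]-.235)<.02)&(np.hypot(P[...,0]-.511,P[...,1]-.039)<.03)]
    if len(Q): print(n,len(Q),'top z',np.percentile(Q[:,2],[50,90,98]).round(4),((Q.max(0)+Q.min(0))/2).round(4))
    m=((P[...,2]>.225)&(P[...,2]<.26)&(np.hypot(P[...,0]-.511,P[...,1]-.039)<.03)).astype(np.uint8)
    print(np.argwhere(m).mean(0)[::-1] if m.any() else None, [proj(c,[[.511,.039,z]])[0].round(1) for z in(.14,.238)])
cv2.imwrite('pics/c.png',np.hstack(ims))
E
```

```text
t 11.95 pos [0.4646 0.2372 0.3085] xang 13.0 tilt [-0.      0.0008] F [ 0.7  0.9 -0.5] w 0.0851 q [-0.83  0.17  0.34  1.84 -0.06  1.14 -0.25]
(0.4835, 0.2875, 0.2, 107) -> [ 0.0297 -0.0447  0.1085] yaw 1.501
top 186 top z [0.2367 0.2404 0.2417] [0.5115 0.0395 0.2318]
[299.24719101 211.5       ] [array([301. , 218.2]), array([299.1, 211.2])]
scene 172 top z [0.2327 0.2396 0.2405] [0.5119 0.0369 0.2282]
[318.40441176 145.94852941] [array([318.9, 174.6]), array([319. , 143.2])]
```

View pics/c.png

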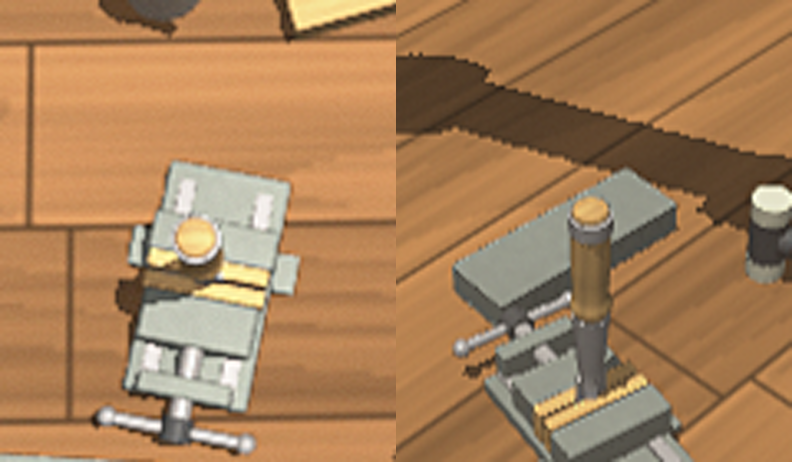

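The handle stands straight in the socket. Its butt is at top (299,211) and scene (318,144), at z of about 0.240 and xy of about (0.511,0.039). Next is the hammer.

Call:
{"api": "arm_command", "payload": {"series": [[0.085, 0.01, -0.015, 0.03, 0.15], [0.085, 0.02, -0.03, 0.06, 0.3], [0.085, 0.03, -0.045, 0.09, 0.45], [0.085, 0.03, -0.045, 0.11, 0.6], [0.085, 0.03, -0.045, 0.11, 0.75]]}}

```text
time_s: 12.55
position: [0.4836, 0.2834, 0.195]
ee_rot: [0.003, 0.965, -0.263, -0.002]
contact_force: [0.2, -0.6, 0.8]
width: 0.0846
```

Call:
{"api": "arm_command", "payload": {"series": [[0.085, 0, 0, 0, 0.15], [0.085, 0, 0, 0, 0.3], [0.085, 0, 0, 0, 0.45], [0.085, 0, 0, 0, 0.6], [0.085, 0, 0, 0, 0.75]]}}

```text
time_s: 13.05
position: [0.4855, 0.284, 0.1985]
ee_rot: [0.0, 0.801, -0.598, 0.0]
contact_force: [0.3, -0.4, 0.6]
width: 0.0849
```

Call:
{"api": "arm_command", "payload": {"series": [[0.085, 0, 0, 0, 0], [0.085, 0, 0, 0, 0]]}}

```text
time_s: 13.25
position: [0.4852, 0.2845, 0.1984]
ee_rot: [0.0, 0.804, -0.594, 0.0]
contact_force: [-0.3, 0.3, -0.7]
width: 0.0849
```

```bash
python3 - <<'E'
from h import *
to((.4835,.2875,.045,107))
E
```

```text
t 13.25 pos [0.4852 0.2845 0.1984] xang -72.9 tilt [ 0.0002 -0.0003] F [-0.3  0.3 -0.7] w 0.0849 q [-1.06  0.39  0.59  1.88 -0.27  0.95 -1.62]
(0.4835, 0.2875, 0.045, 107) -> [-0.0035  0.0008  0.1534] yaw 0.001
```

Call:
{"api": "arm_command", "payload": {"series": [[0.085, -0.0035, 0.001, 0.035, 0], [0.085, -0.0035, 0.001, 0.07, 0], [0.085, -0.0035, 0.001, 0.11, 0], [0.085, -0.0035, 0.001, 0.14, 0], [0.085, -0.0035, 0.001, 0.153, 0]]}}

```text
time_s: 13.75
position: [0.4816, 0.2867, 0.0427]
ee_rot: [0.002, 0.804, -0.595, -0.001]
contact_force: [0.4, -0.9, 0.3]
width: 0.0849
```

Call:
{"api": "arm_command", "payload": {"series": [[0.085, 0, 0, 0, 0], [0.085, 0, 0, 0, 0]]}}

```text
time_s: 13.95
position: [0.4841, 0.2881, 0.0465]
ee_rot: [-0.001, 0.803, -0.595, 0.0]
contact_force: [-0.1, 0.4, 0.3]
width: 0.0851
```

```bash
python3 - <<'E'
from h import *
to((.4835,.2875,.045,107))
c=cam('scene'); cv2.imwrite('pics/d.png',cv2.resize(c['color'][70:220,310:460,::-1],None,fx=3.5,fy=3.5,interpolation=cv2.INTER_CUBIC))
E
```

```text
t 13.95 pos [0.4841 0.2881 0.0465] xang -73.1 tilt [0.0014 0.0009] F [-0.1  0.4  0.3] w 0.0851 q [-0.96  0.62  0.47  1.96 -0.44  0.66 -1.49]
(0.4835, 0.2875, 0.045, 107) -> [0.0003 0.0008 0.0015] yaw -0.002
```

View pics/d.png

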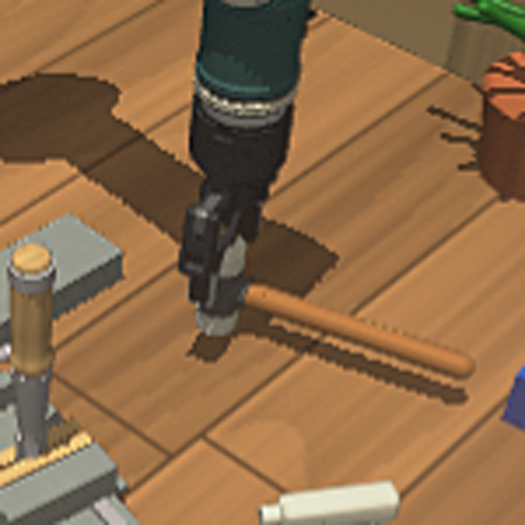

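The jaws straddle the hammer head across the shaft (head at crop (225,285)). I'll close and lift a little.

Call:
{"api": "arm_command", "payload": {"series": [[0.05, 0, 0, 0.001, 0], [0.044, 0, 0, 0.001, 0], [0.04, 0, 0, 0.001, 0], [0.038, 0, 0, 0.001, 0], [0.036, 0, 0, 0.001, 0]], "squeeze": 60}}

```text
time_s: 14.5
position: [0.4832, 0.2885, 0.0447]
ee_rot: [-0.0, 0.803, -0.596, -0.0]
contact_force: [-0.2, 1.0, 0.1]
width: 0.036
```

Call:
{"api": "arm_command", "payload": {"series": [[0.03, 0, 0, 0, 0], [0.025, 0, 0, 0, 0], [0.025, 0, 0, 0, 0], [0.025, 0, 0, 0, 0]], "squeeze": 110}}

```text
time_s: 14.9
position: [0.4831, 0.2885, 0.045]
ee_rot: [-0.0, 0.803, -0.595, -0.0]
contact_force: [-2.1, 0.3, 4.8]
width: 0.0343
```

Call:
{"api": "arm_command", "payload": {"series": [[0.025, 0, 0, -0.005, 0], [0.025, 0, 0, -0.015, 0], [0.025, 0, 0, -0.03, 0], [0.025, 0, 0, -0.05, 0], [0.025, 0, 0, -0.05, 0]]}}

```text
time_s: 15.4
position: [0.4851, 0.2887, 0.0975]
ee_rot: [-0.003, 0.803, -0.596, 0.001]
contact_force: [0.1, 0.3, -3.5]
width: 0.0337
```

```bash
python3 - <<'E'
from h import *
to((.48,.285,.34,107),(.511,.039,.34,107))
E
```

```text
t 15.4 pos [0.4851 0.2887 0.0975] xang -73.1 tilt [0.0046 0.0032] F [ 0.1  0.3 -3.5] w 0.0337 q [-1.    0.54  0.52  1.95 -0.38  0.75 -1.53]
(0.48, 0.285, 0.34, 107) -> [ 0.0017  0.0047 -0.2426] yaw -0.002
(0.511, 0.039, 0.34, 107) -> [ 0.2461  0.0464 -0.2432] yaw -0.002
```

Call:
{"api": "arm_command", "payload": {"series": [[0.025, 0, 0, -0.04, 0], [0.025, 0, 0, -0.085, 0], [0.025, 0, 0, -0.13, 0], [0.025, 0, 0, -0.175, 0], [0.025, 0, 0, -0.215, 0]]}}

```text
time_s: 15.9
position: [0.4829, 0.2876, 0.3114]
ee_rot: [-0.0, 0.803, -0.596, -0.0]
contact_force: [0.8, 0.9, -3.6]
width: 0.034
```

Call:
{"api": "arm_command", "payload": {"series": [[0.025, 0.025, 0.005, -0.02, 0], [0.025, 0.06, 0.012, -0.027, 0], [0.025, 0.1, 0.02, -0.027, 0], [0.025, 0.14, 0.028, -0.027, 0], [0.025, 0.18, 0.036, -0.027, 0]]}}

```text
time_s: 16.4
position: [0.5004, 0.1034, 0.3361]
ee_rot: [-0.0, 0.803, -0.596, -0.0]
contact_force: [0.9, -0.4, -3.5]
width: 0.0342
```

Call:
{"api": "arm_command", "payload": {"series": [[0.025, 0.03, 0.004, 0, 0], [0.025, 0.05, 0.007, 0, 0], [0.025, 0.06, 0.009, 0, 0], [0.025, 0.066, 0.01, 0, 0], [0.025, 0.066, 0.01, 0, 0]]}}

```text
time_s: 16.9
position: [0.5104, 0.0392, 0.3362]
ee_rot: [0.0, 0.803, -0.596, -0.0]
contact_force: [0.2, 0.9, -4.3]
width: 0.0342
```

Call:
{"api": "arm_command", "payload": {"series": [[0.025, 0, 0, 0, 0], [0.025, 0, 0, 0, 0]]}}

```text
time_s: 17.1
position: [0.5105, 0.0405, 0.3362]
ee_rot: [0.0, 0.804, -0.595, -0.0]
contact_force: [0.6, -0.2, -4.3]
width: 0.0337
```

```bash
python3 - <<'E'
from h import *
to((.511,.039,.30,107))
c=cam('scene'); cv2.imwrite('pics/e.png',cv2.resize(c['color'][70:220,240:440,::-1],None,fx=3.5,fy=3.5,interpolation=cv2.INTER_CUBIC))
print([proj(c,[[.511,.039,z]])[0].round(1) for z in(.24,.295)])
E
```

```text
t 17.1 pos [0.5105 0.0405 0.3362] xang -73.0 tilt [-0.0003  0.0001] F [ 0.6 -0.2 -4.3] w 0.0337 q [-0.86  0.14  0.8   1.85 -0.11  1.2  -1.29]
(0.511, 0.039, 0.3, 107) -> [ 0.0016 -0.0001  0.0362] yaw 0.0
[array([319. , 142.5]), array([319. , 122.5])]
```

View pics/e.png

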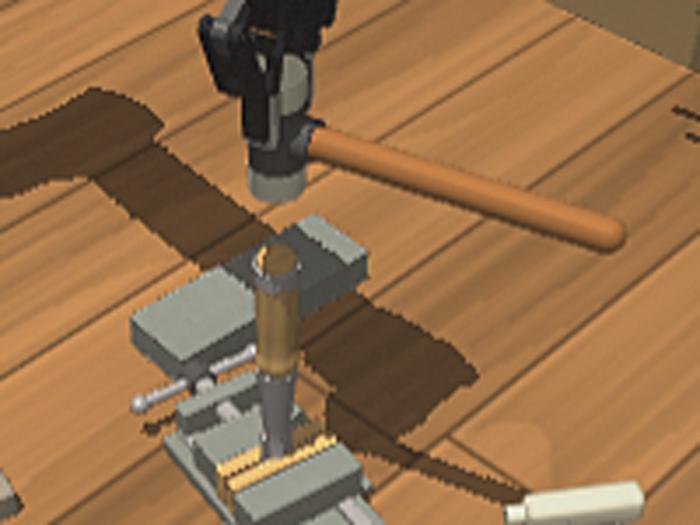

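The hammer is level, with its face (crop (277,190)) directly above the butt (crop (277,255)). I'll approach gently.

Call:
{"api": "arm_command", "payload": {"series": [[0.025, 0.0015, 0, 0.012, 0], [0.025, 0.0015, 0, 0.024, 0], [0.025, 0.0015, 0, 0.036, 0], [0.025, 0.0015, 0, 0.043, 0], [0.025, 0.0015, 0, 0.043, 0]]}}

```text
time_s: 17.65
position: [0.5102, 0.0376, 0.2919]
ee_rot: [0.001, 0.803, -0.596, -0.001]
contact_force: [0.5, -0.1, -4.0]
width: 0.0338
```

Call:
{"api": "arm_command", "payload": {"series": [[0.025, 0, 0, 0.001, 0], [0.025, 0, 0, 0.002, 0], [0.025, 0, 0, 0.003, 0], [0.025, 0, 0, 0.003, 0]]}}

```text
time_s: 18.05
position: [0.5111, 0.0378, 0.2906]
ee_rot: [-0.0, 0.803, -0.596, 0.0]
contact_force: [-0.1, 0.1, -3.5]
width: 0.0341
```

Call:
{"api": "arm_command", "payload": {"series": [[0.025, 0, 0, 0.001, 0], [0.025, 0, 0, 0.002, 0], [0.025, 0, 0, 0.002, 0]]}}

```text
time_s: 18.35
position: [0.5109, 0.0377, 0.2883]
ee_rot: [0.0, 0.803, -0.596, -0.0]
contact_force: [-0.7, 0.3, -3.5]
width: 0.0336
```

Call:
{"api": "arm_command", "payload": {"series": [[0.025, 0, 0, 0.0005, 0], [0.025, 0, 0, 0.001, 0], [0.025, 0, 0, 0.001, 0]]}}

```text
time_s: 18.65
position: [0.511, 0.0377, 0.2874]
ee_rot: [0.0, 0.803, -0.596, -0.0]
contact_force: [-0.5, -0.8, -3.4]
width: 0.0342
```

Call:
{"api": "arm_command", "payload": {"series": [[0.025, 0, 0, 0.0005, 0], [0.025, 0, 0, 0.001, 0], [0.025, 0, 0, 0.001, 0]]}}

```text
time_s: 18.95
position: [0.5109, 0.0377, 0.2863]
ee_rot: [0.0, 0.803, -0.596, -0.0]
contact_force: [-0.0, -0.5, -2.9]
width: 0.0346
```

Call:
{"api": "arm_command", "payload": {"series": [[0.025, 0, 0, 0.0005, 0], [0.025, 0, 0, 0.001, 0], [0.025, 0, 0, 0.001, 0]]}}

```text
time_s: 19.25
position: [0.511, 0.0377, 0.2854]
ee_rot: [0.0, 0.803, -0.596, 0.0]
contact_force: [0.0, -0.5, -3.3]
width: 0.034
```

Call:
{"api": "arm_command", "payload": {"series": [[0.025, 0, 0, 0.0005, 0], [0.025, 0, 0, 0.001, 0], [0.025, 0, 0, 0.001, 0]]}}

```text
time_s: 19.55
position: [0.5113, 0.0377, 0.2847]
ee_rot: [-0.0, 0.803, -0.596, 0.0]
contact_force: [-0.4, 0.1, -1.3]
width: 0.0344
```

Call:
{"api": "arm_command", "payload": {"series": [[0.025, 0, 0, 0.0005, 0], [0.025, 0, 0, 0.001, 0], [0.025, 0, 0, 0.001, 0]]}}

```text
time_s: 19.85
position: [0.5112, 0.0377, 0.2836]
ee_rot: [-0.0, 0.803, -0.596, 0.0]
contact_force: [-0.5, -0.5, 1.2]
width: 0.0341
```

Call:
{"api": "arm_command", "payload": {"series": [[0.025, 0, 0, 0.0005, 0], [0.025, 0, 0, 0.0008, 0], [0.025, 0, 0, 0.0008, 0]]}}

```text
time_s: 20.15
position: [0.5112, 0.0377, 0.2828]
ee_rot: [-0.0, 0.803, -0.596, 0.0]
contact_force: [0.3, -0.5, 1.8]
width: 0.0338
```

Call:
{"api": "arm_command", "payload": {"series": [[0.025, 0, 0, 0.0005, 0], [0.025, 0, 0, 0.0008, 0], [0.025, 0, 0, 0.0008, 0]]}}

```text
time_s: 20.45
position: [0.5112, 0.0377, 0.282]
ee_rot: [-0.0, 0.803, -0.596, 0.0]
contact_force: [0.9, 0.4, 3.1]
width: 0.0339
```

Call:
{"api": "arm_command", "payload": {"series": [[0.025, 0, 0, 0.0005, 0], [0.025, 0, 0, 0.0005, 0]]}}

```text
time_s: 20.65
position: [0.5111, 0.0377, 0.2815]
ee_rot: [-0.0, 0.803, -0.596, 0.0]
contact_force: [0.4, 0.2, 3.7]
width: 0.0341
```

Call:
{"api": "arm_command", "payload": {"series": [[0.025, 0, 0, 0.0005, 0], [0.025, 0, 0, 0.0005, 0]]}}

```text
time_s: 20.85
position: [0.5111, 0.0377, 0.2809]
ee_rot: [-0.0, 0.803, -0.596, 0.0]
contact_force: [0.2, -0.2, 4.1]
width: 0.0341
```

Call:
{"api": "arm_command", "payload": {"series": [[0.025, 0, 0, 0.0005, 0], [0.025, 0, 0, 0.0005, 0]]}}

```text
time_s: 21.05
position: [0.5114, 0.0377, 0.2807]
ee_rot: [-0.0, 0.803, -0.596, 0.0]
contact_force: [0.0, -0.1, 5.9]
width: 0.0343
```

Call:
{"api": "arm_command", "payload": {"series": [[0.025, 0, 0, 0.0005, 0], [0.025, 0, 0, 0.0005, 0]]}}

```text
time_s: 21.25
position: [0.5117, 0.0377, 0.2806]
ee_rot: [-0.001, 0.803, -0.596, 0.001]
contact_force: [-0.5, -0.4, 8.4]
width: 0.0342
```

Call:
{"api": "arm_command", "payload": {"series": [[0.025, 0, 0, 0.0005, 0], [0.025, 0, 0, 0.0005, 0]]}}

```text
time_s: 21.45
position: [0.512, 0.0377, 0.2805]
ee_rot: [-0.001, 0.803, -0.596, 0.001]
contact_force: [-0.5, 0.2, 9.1]
width: 0.0339
```

Call:
{"api": "arm_command", "payload": {"series": [[0.025, 0, 0, 0.0005, 0], [0.025, 0, 0, 0.0005, 0]]}}

```text
time_s: 21.65
position: [0.5124, 0.0377, 0.2804]
ee_rot: [-0.001, 0.803, -0.596, 0.001]
contact_force: [-0.2, 0.7, 12.0]
width: 0.0337
```

Call:
{"api": "arm_command", "payload": {"series": [[0.025, 0, 0, 0.0005, 0], [0.025, 0, 0, 0.0005, 0]]}}

```text
time_s: 21.85
position: [0.5127, 0.0377, 0.2803]
ee_rot: [-0.002, 0.803, -0.596, 0.001]
contact_force: [-0.8, -0.4, 13.8]
width: 0.034
```

The net force is about 18 N and z holds at 0.2803, so it has stopped dead. One more small press, then I'll lift and tap again to confirm.

Call:
{"api": "arm_command", "payload": {"series": [[0.025, 0, 0, 0.0005, 0], [0.025, 0, 0, 0.0006, 0], [0.025, 0, 0, 0.0006, 0]]}}

```text
time_s: 22.15
position: [0.5131, 0.0378, 0.2802]
ee_rot: [-0.002, 0.803, -0.596, 0.002]
contact_force: [-1.4, 0.3, 16.1]
width: 0.0345
```

Call:
{"api": "arm_command", "payload": {"series": [[0.025, 0, 0, -0.003, 0], [0.025, 0, 0, -0.006, 0], [0.025, 0, 0, -0.01, 0], [0.025, 0, 0, -0.01, 0]]}}

```text
time_s: 22.55
position: [0.5106, 0.0377, 0.2874]
ee_rot: [0.0, 0.803, -0.596, -0.0]
contact_force: [1.4, 0.0, -4.0]
width: 0.0339
```

Call:
{"api": "arm_command", "payload": {"series": [[0.025, 0, 0, 0.003, 0], [0.025, 0, 0, 0.005, 0], [0.025, 0, 0, 0.006, 0], [0.025, 0, 0, 0.007, 0]]}}

```text
time_s: 22.95
position: [0.5111, 0.0377, 0.2807]
ee_rot: [-0.0, 0.803, -0.596, 0.0]
contact_force: [-2.0, 0.0, 1.5]
width: 0.0341
```

Call:
{"api": "arm_command", "payload": {"series": [[0.025, 0, 0, 0.001, 0], [0.025, 0, 0, 0.002, 0], [0.025, 0, 0, 0.0028, 0], [0.025, 0, 0, 0.0028, 0]]}}

```text
time_s: 23.35
position: [0.5132, 0.0377, 0.2803]
ee_rot: [-0.002, 0.803, -0.596, 0.002]
contact_force: [-0.5, -0.6, 11.0]
width: 0.0343
```

Call:
{"api": "arm_command", "payload": {"series": [[0.025, 0, 0, 0.0005, 0], [0.025, 0, 0, 0.001, 0], [0.025, 0, 0, 0.001, 0]]}}

```text
time_s: 23.65
position: [0.5139, 0.0378, 0.2802]
ee_rot: [-0.003, 0.803, -0.596, 0.002]
contact_force: [-0.8, -0.8, 14.5]
width: 0.0337
```

Call:
{"api": "arm_command", "payload": {"series": [[0.025, 0, 0, -0.004, 0], [0.025, 0, 0, -0.012, 0], [0.025, 0, 0, -0.025, 0], [0.025, 0, 0, -0.04, 0], [0.025, 0, 0, -0.055, 0]]}}

```text
time_s: 24.15
position: [0.5108, 0.0376, 0.3329]
ee_rot: [0.0, 0.803, -0.596, -0.0]
contact_force: [0.4, 0.1, -3.3]
width: 0.0339
```

Call:
{"api": "arm_command", "payload": {"series": [[0.025, -0.03, -0.006, 0, 0], [0.025, -0.065, -0.012, 0, 0], [0.025, -0.1, -0.019, 0, 0], [0.025, -0.14, -0.026, 0, 0], [0.025, -0.175, -0.033, 0, 0]]}}

```text
time_s: 24.65
position: [0.4911, 0.2168, 0.3325]
ee_rot: [-0.0, 0.804, -0.595, -0.0]
contact_force: [-0.0, 1.1, -3.5]
width: 0.0337
```

```bash
python3 - <<'E'
from h import *
to((.4835,.2880,.33,107),(.4835,.288,.05,107))
for n in('top','scene'):
    c=cam(n); P=cloud(c); m=(P[...,2]>.20)&(np.hypot(P[...,0]-.511,P[...,1]-.039)<.03); Q=P[m]
    print(n,len(Q),np.percentile(Q[:,2],[50,98]).round(4),((Q.max(0)+Q.min(0))/2).round(4))
    if n=='top': continue
    for z in(.1,.13,.15,.17,.19,.21,.23):
        u,v=proj(c,[[.511,.039,z]])[0]; r=int(round(v)); cols=np.where(np.hypot(P[r,:,0]-.511,P[r,:,1]-.039)<.022)[0]; print(z,u.round(1),(cols.min()+cols.max())/2,len(cols))
    cv2.imwrite('pics/f.png',cv2.resize(c['color'][90:240,240:440,::-1],None,fx=3.5,fy=3.5,interpolation=cv2.INTER_CUBIC))
E
```

```text
t 24.65 pos [0.4911 0.2168 0.3325] xang -73.1 tilt [0.0001 0.0007] F [-0.   1.1 -3.5] w 0.0337 q [-1.07  0.2   0.69  1.79 -0.13  1.2  -1.61]
(0.4835, 0.288, 0.33, 107) -> [-0.0703 -0.0135  0.0026] yaw -0.001
(0.4835, 0.288, 0.05, 107) -> [-0.0702 -0.0134  0.2826] yaw -0.001
top 187 [0.2329 0.2373] [0.5126 0.0397 0.2195]
scene 214 [0.2266 0.2365] [0.5121 0.0368 0.2186]
0.1 318.9 318.5 10
0.13 318.9 319.0 11
0.15 318.9 319.0 13
0.17 318.9 318.5 12
0.19 319.0 319.0 13
0.21 319.0 319.0 13
0.23 319.0 319.0 12
```

View pics/f.png

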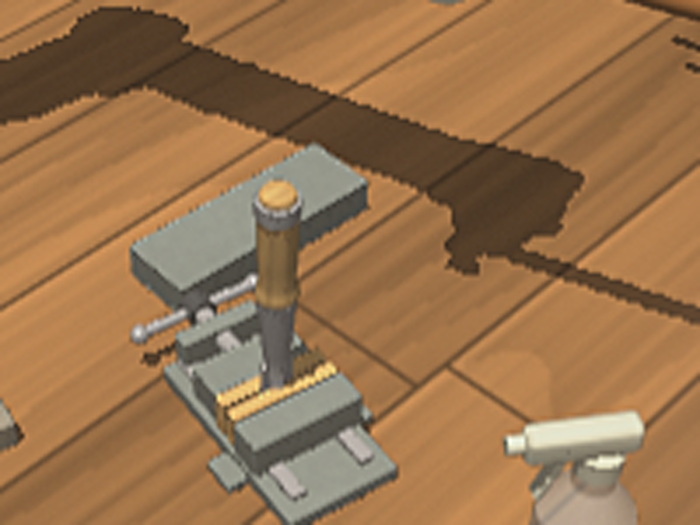

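The handle is upright (axis within 0.5 px from z = 0.10 to 0.23) and about 4 mm deeper, with its butt at scene (319,146). Now I'll set the hammer back down.

Call:
{"api": "arm_command", "payload": {"series": [[0.025, -0.025, -0.005, 0, 0], [0.025, -0.05, -0.01, 0, 0], [0.025, -0.065, -0.0125, 0, 0], [0.025, -0.07, -0.0135, 0.01, 0], [0.025, -0.07, -0.0135, 0.03, 0]]}}

```text
time_s: 25.25
position: [0.485, 0.2861, 0.3023]
ee_rot: [-0.001, 0.804, -0.595, 0.001]
contact_force: [-0.2, -0.5, -3.0]
width: 0.0342
```

Call:
{"api": "arm_command", "payload": {"series": [[0.025, 0, 0, 0.04, 0], [0.025, 0, 0, 0.085, 0], [0.025, 0, 0, 0.13, 0], [0.025, 0, 0, 0.17, 0], [0.025, 0, 0, 0.205, 0]]}}

```text
time_s: 25.75
position: [0.4839, 0.2836, 0.0945]
ee_rot: [0.001, 0.803, -0.596, 0.0]
contact_force: [-0.4, 0.1, -3.8]
width: 0.0339
```

Call:
{"api": "arm_command", "payload": {"series": [[0.025, 0, 0, 0.015, 0], [0.025, 0, 0, 0.025, 0], [0.025, 0, 0, 0.032, 0], [0.025, 0, 0, 0.037, 0], [0.025, 0, 0, 0.037, 0]]}}

```text
time_s: 26.25
position: [0.4847, 0.2859, 0.0605]
ee_rot: [-0.001, 0.803, -0.596, 0.0]
contact_force: [-0.1, 0.1, -3.8]
width: 0.0343
```

Call:
{"api": "arm_command", "payload": {"series": [[0.025, 0, 0, 0, 0], [0.025, 0, 0, 0, 0]]}}

```text
time_s: 26.45
position: [0.4848, 0.286, 0.0608]
ee_rot: [-0.001, 0.803, -0.596, 0.0]
contact_force: [0.1, -0.0, -3.6]
width: 0.034
```

Call:
{"api": "arm_command", "payload": {"series": [[0.025, 0, 0, 0.005, 0], [0.025, 0, 0, 0.01, 0], [0.025, 0, 0, 0.013, 0], [0.025, 0, 0, 0.013, 0], [0.025, 0, 0, 0.013, 0]]}}

```text
time_s: 26.95
position: [0.4843, 0.2855, 0.0467]
ee_rot: [0.0, 0.803, -0.596, 0.0]
contact_force: [0.5, -0.2, -2.9]
width: 0.0341
```

Call:
{"api": "arm_command", "payload": {"series": [[0.025, 0, 0, 0.001, 0], [0.025, 0, 0, 0.0015, 0], [0.025, 0, 0, 0.0015, 0]]}}

```text
time_s: 27.25
position: [0.4843, 0.2856, 0.0454]
ee_rot: [-0.0, 0.803, -0.596, 0.0]
contact_force: [-0.2, 0.7, -2.8]
width: 0.0341
```

Call:
{"api": "arm_command", "payload": {"series": [[0.025, 0, 0, 0.001, 0], [0.025, 0, 0, 0.001, 0], [0.025, 0, 0, 0.001, 0]]}}

```text
time_s: 27.55
position: [0.4845, 0.2858, 0.0451]
ee_rot: [-0.0, 0.803, -0.596, -0.0]
contact_force: [-2.5, -1.5, 6.9]
width: 0.0343
```

It's on the bench. I'll ease off, open and withdraw.

Call:
{"api": "arm_command", "payload": {"series": [[0.025, 0, 0, -0.0005, 0], [0.036, 0, 0, -0.0005, 0], [0.045, 0, 0, -0.0005, 0], [0.07, 0, 0, -0.0005, 0], [0.085, 0, 0, -0.0005, 0]]}}

```text
time_s: 28.05
position: [0.4846, 0.2857, 0.045]
ee_rot: [-0.0, 0.803, -0.596, 0.0]
contact_force: [-0.4, 0.2, 0.3]
width: 0.0716
```

Call:
{"api": "arm_command", "payload": {"series": [[0.085, 0, 0, 0, 0], [0.085, 0, 0, 0, 0], [0.085, 0, 0, -0.02, 0], [0.085, 0, 0, -0.06, 0], [0.085, 0, 0, -0.1, 0]]}}

```text
time_s: 28.55
position: [0.4839, 0.2851, 0.1455]
ee_rot: [0.001, 0.803, -0.596, -0.0]
contact_force: [0.7, 1.2, -0.1]
width: 0.085
```

Call:
{"api": "arm_command", "payload": {"series": [[0.085, 0, 0, -0.04, 0], [0.085, -0.02, 0, -0.09, 0], [0.085, -0.06, 0, -0.13, 0], [0.085, -0.1, 0, -0.13, 0], [0.085, -0.15, 0, -0.13, 0]]}}

```text
time_s: 29.05
position: [0.4415, 0.4306, 0.278]
ee_rot: [-0.003, 0.803, -0.596, -0.0]
contact_force: [0.7, 0.6, -1.1]
width: 0.0852
```

```bash
python3 - <<'E'
from h import *
to()
ims=[]
for n in('top','scene'):
    c=cam(n); P=cloud(c)
    for nm,x,y,z in(('ham',.484,.286,.084),('butt',.511,.039,.236)):
        m=(abs(P[...,2]-z)<.006)&(np.hypot(P[...,0]-x,P[...,1]-y)<.04); Q=P[m]; print(n,nm,len(Q),np.median(Q[:,2]).round(4) if len(Q) else '',((Q.max(0)+Q.min(0))/2).round(4) if len(Q) else '')
    ims.append(c['color'][50:330,100:520,::-1])
cv2.imwrite('pics/g.png',np.vstack(ims))
E
```

```text
t 29.05 pos [0.4415 0.4306 0.278 ] xang -73.2 tilt [0.003  0.0046] F [ 0.7  0.6 -1.1] w 0.0852 q [-1.28  0.4   0.6   1.67 -0.25  1.14 -1.89]
top ham 181 0.0838 [0.4848 0.285  0.0837]
top butt 127 0.2342 [0.5115 0.0395 0.2341]
scene ham 95 0.0833 [0.4837 0.2837 0.0827]
scene butt 74 0.2342 [0.5122 0.0378 0.2335]
```

View pics/g.png

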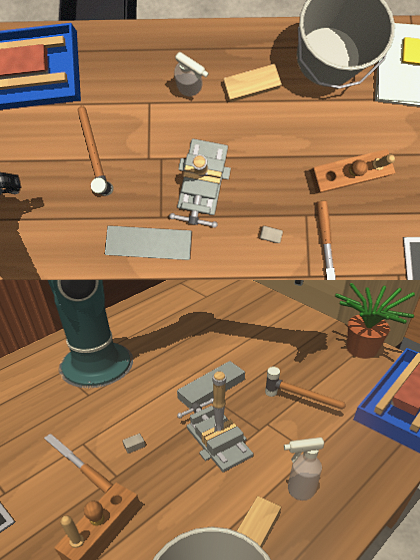

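Everything is in place: the handle is upright in the chisel (montage (200,162) and (219,377)), the hammer stands on its face ((100,186) and (273,374)), and the other items haven't moved. I'll let the arm settle and hand in.

Call:
{"api": "arm_command", "payload": {"series": [[0.085, 0, 0, 0, 0], [0.085, 0, 0, 0, 0], [0.085, 0, 0, 0, 0]]}}

```text
time_s: 29.45
position: [0.4417, 0.4275, 0.275]
ee_rot: [0.0, 0.802, -0.597, 0.0]
contact_force: [0.1, -0.1, 0.3]
width: 0.0852
```

```bash
python3 -c "
from bench import manip
print(manip.job_done())"
```

```text
the job is handed in; nothing more can be done
None
```

The job is done and handed in at about 29.5 s of the 64 s. The hooped handle is wedged tight in the chisel, and the hammer is back on the bench.

- **Handle:** I stood it in the socket by its taper and let go. I then drove it in with the hammer by stepped pushes rather than swung blows. It sank about 4 mm and stopped dead.
- **Tightness:** The first press at the stop reached about 20 N, after allowing roughly 4 N for the hammer's weight. A second press, after lifting off, reached about 18 N and moved it no further (tool height 0.2802 m both times). The force readings between rows are not visible to me, but nothing I read came near 35 N.
- **Last checks:** The handle's axis was within 0.5 px of vertical in the scene view, with its butt about 0.236 m above the bench. The hammer stands on its face within about 3 mm of where it started, well clear of the vise. In the final pictures the other items looked unmoved, though I did not measure them.
- **Disagreements:** The two cameras differed by about 2 mm on the butt's position. While lowering the handle I felt up to about 5 N of sideways contact, which I mostly relieved by shifting about 1 mm before letting go. During the presses the gripper drifted 2 to 3 mm in x. No check failed.

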